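Gauge the bore of a reel bearing

TASK

Check the film reel's bearing for wear with the double-ended plug gauge from the wooden stand. First push the gauge's long, slim go end into the bore until its collar is home against the bushing, and pull it out again; then offer the short, thick no-go end squarely to a mouth of the bore and keep it pressed there lightly for about half a second to confirm that it does not go in. Finally lay the gauge back in the notches of its stand, either way round, without having dropped it, forced it or pushed the tape and ribbon rolls about.

Things in the scene. Friction and masses are not known exactly. Their poses are not given: they have to be found in the camera images.
- gauge: Double-ended plug gauge, 177 mm long, 0.25 to 0.5 kg, lying level in the stand. Origin: on its axis, mid-handle (also the centre of mass within 10 mm); y runs along it to the go end, z is up. Handle y = -50..50 mm: eight-sided aluminium bar, 28 mm across flats, two flats upright (facing +-x), to be gripped across these from above. Each handle end has a dark steel collar 44 mm across, 5 mm thick.
- go_tip (a point): Centre of the end face of the gauge's go end, 100 mm from the gauge's origin along its +y. The go end is the longer, slimmer one: plain steel, 30 mm in diameter, 45 mm long, its tip bevelled over 3.5 mm to 25 mm diameter.
- go_collar (a point): On the gauge's axis, at the outer face of the collar from which the go end stands out, 55 mm from the gauge's origin.
- nogo_tip (a point): Centre of the end face of the gauge's no-go end, 77 mm from the gauge's origin along its -y. The no-go end is the shorter, thicker one: plain steel, 36 mm in diameter, 22 mm long.
- bearing: Grey bearing block with a brass bushing, fixed, to the left or right of the robot's midline (the stand is on the other side). Origin under its middle on the table. The level bore runs right through along the block's y axis. Round housing 68 mm in diameter, top 119 mm above the table (a nipple on it 4 mm higher); foot on a dark steel base plate 150 (x) x 90 (y) x 12 mm.
- bore_center (a point): Middle of the bore, on its axis, 85 mm above the table. The bore is 32 mm in diameter, 40 mm long and alike at both mouths: the go end fits with 1 mm to spare all round, the no-go end is 4 mm too thick to enter.
- bore_mouth_a (a point): Centre of the bore's mouth on the block's +y side, in the plane of the bushing's end face, 20 mm from bore_center.
- bore_mouth_b (a point): Centre of the bore's mouth on the block's -y side, 20 mm from bore_center.
- stand: Wooden gauge stand, fixed. Origin under its middle on the table; the gauge lies along its y axis. Base 85 (x) x 130 (y) x 14 mm; two uprights 10 mm thick at y = -40 and +40 mm, 56 mm wide, 74 mm high, each with a notch 33 mm wide with a flat floor 55 mm above the table. The handle lies in both notches, the collars outside the uprights with 5 mm play each way; 70 mm open between the uprights.
- stand_rest (a point): Where the middle of the gauge's handle (its origin) lies when it rests in the stand: over the stand's middle, 69 mm above the table.
- tape: Loose roll of masking tape lying flat, 100 mm across, 25 mm high; a bystander on the midline, not to be pushed about. Origin under its middle.
- ribbon_a: Loose roll of ribbon standing on its flat side, 55 mm across, 32 mm high; a bystander left of the midline, not to be pushed about. Origin under its middle.
- ribbon_b: Loose roll of ribbon standing on its flat side, 55 mm across, 32 mm high; a bystander right of the midline, not to be pushed about. Origin under its middle.
Mind the look-alikes: they are no part of the job. What is shaped like the stand but orange is not meant.

How it is judged (in metres and radians):
On the way, in this order (a step that is already met when the one before it is completed fails the run):
1. the go end is fully in the bore from either side: its collar's outer face within 4 mm of the mouth's centre, the gauge within 0.08 rad of the bore's axis ((distance between go_collar and bore_mouth_a below 0.004 m or distance between go_collar and bore_mouth_b below 0.004 m) and angle between the y axis of gauge and the y axis of bearing, either way round below 0.08 rad), for 0.2 s.
2. the no-go end is pressed squarely on either mouth and refused: its end face's centre within 5 mm of the mouth's centre, within 0.1 rad of the bore's axis, with 1 N or more between gauge and bearing ((distance between nogo_tip and bore_mouth_a below 0.005 m or distance between nogo_tip and bore_mouth_b below 0.005 m) and angle between the y axis of gauge and the y axis of bearing, either way round below 0.1 rad and contact force between gauge and bearing above 1 N), for 0.25 s.
At the end, for the whole second after the job is handed in: The gauge lies at rest in both notches of the stand, either way round: the middle of its handle within 10 mm of the stand's rest point, 65 to 73 mm above the table, along the stand within 0.12 rad, released by the fingers (horizontal distance between gauge and stand_rest below 0.01 m and height (world z) of gauge between 0.065 and 0.073 m and angle between the y axis of gauge and the y axis of stand, either way round below 0.12 rad and contact force between gauge and stand above 1 N and contact force between the fingers and gauge below 0.1 N and linear speed of gauge below 0.02 m/s); the robot touches nothing.
It fails at once if the gauge is forced: more than 40 N between gauge and bearing (contact force between gauge and bearing above 40 N).
It fails at once if the gauge is dropped or laid on the table (its middle below 50 mm) (height (world z) of gauge below 0.05 m).
It fails at once if the tape roll or a ribbon roll is pushed more than 30 mm (distance of any of tape, ribbon_a, ribbon_b from where it was at the start of the episode above 0.03 m).
It also fails if it takes over 67 s, if anything falls off the work surface, if the arm or the gripper's body presses on something with over 40 N, if the wrist force passes 120 N, or if a joint passes its speed limit or range.

ROBOT

A 6-joint arm with a two-finger parallel gripper is mounted at the origin on the work surface; the furniture and walls round the work are solid. World frame = base frame: x ahead of the robot, y to its left, z up, the work surface at z = 0. Lengths are in m, angles in degrees, forces in N, time in s.
With the tool pointing down it reaches from about 0.375 to 0.9 m from the base axis. Payload 3.1 kg.
Tool frame: the origin (TCP) lies at the very end of the fingers, on their centre line; the grasp point (between the pads) lies behind it (bot.grip_depth is the z of the grasp point in the tool frame, in m); z points along the fingers, y is the direction in which the jaws open and shut (so a half turn about z gives the same grasp; the last joint's range is limited). The gripper opens to 87 mm and grips with 3 to 60 N. Pads are 19 mm wide; open, the fingers measure 117 mm over their backs; the gripper's body (75 mm by 190 mm) begins 51 mm behind the grasp point.
Start: joints at [65.747, 30.224, 82.088, -0, 67.689, -10.227], TCP at [0.151, 0.606, 0.192] pointing down, gripper open.
Joint ranges: [-176.69, 176.69], [-43.24, 126.21], [12.49, 139.97], [-82, 262], [0, 151.66], [-163.58, 163.58]. Speed limits (degrees/s): [159.86, 159.86, 180, 180, 180, 180].

INTERFACE

Orientations are given as a 3x3 rotation matrix whose columns are the frame's x, y, z axes.
In Python, from rig import bot, vision gives the robot as it stands. The module is installed in compiled form; this text tells all that it offers.
- The arm moves only by the shell command python3 -m jog 'ROWS'. ROWS is JSON, a list of rows, each a list of 3 entries, a list of its own where there are three numbers: the shift along the tool's x, y, z in mm, then the turn, a rotation vector about the tool's x, y, z in degrees, then the closure, from 0 (fully open) to 1 (shut). In form: [[[dx, dy, dz], [wx, wy, wz], fingers], ...]. A call has 1 to 12 rows; each row is the pose to reach, as a shift and turn from the pose commanded when the call began, along the tool's axes at that moment; what a row does not reach only later rows make up. A row lasts 1/12 s, in which the tool goes at most 41.7 mm and 7.16 degrees, less where a joint would pass 70% of its speed; a pose out of reach is approached as far as the arm can. A call with a gripper value outside its range is refused whole. The fingers move at their own pace and stop on an object; the grip force is fixed at half the most. Time passes only in rows, so rows that repeat a pose let the fingers close. It gives the time, the measured TCP pose, the force and the opening at its end, in the units of the state.
- bot.read_state(): the state, without advancing time (a new reading comes with each control period).
- vision.capture(name): name is "scene" or "top"; returns the picture (420x560x3 uint8, red, green, blue); there is no depth.
- vision.camera_info(name): a dict with "intrinsics" (3x3 intrinsics, pixels), "dist" ([k1, k2, p1, p2, k3] as OpenCV has them; the pictures are not rectified), "camera_from_world" (4x4, takes a point from world to camera coordinates). Camera axes: x right, y up, looking along -z (the intrinsics and any distortion apply to the point x, -y, -z); pixel columns grow to the right and rows downward; lengths in m; the calibration is good to about 2 mm. A picture is of the moment at which its call begins. camera_info takes no time and is no camera call.
- bot.hand_in(): hands the job in, once; it reports no verdict.
The state is a dict: "time_s": time; "joint_positions": joint angles; "qvel": joint speeds; "tau": joint torques, N m; "position": TCP position; "tcp_rot": TCP orientation; "force": force on the tool from outside, world axes, zero at the start; "moment": the same for the moment, N m; "opening": opening from 0.0 (shut) to 1.0 (fully open).
Only numpy, scipy, OpenCV 4.12 (cv2) and the standard library are available. Lean on these libraries where they do the work, as an engineer would, in place of code of your own. Each camera call takes 0.05 s, during which the arm holds its last target. There are 200 camera calls.

## Working session

There is one attempt and no reset: what is moved stays moved. The work goes in short steps, Python scripts to look and compute and a shell command to move; the robot and the scene stay as the last step left them, time stands still between calls to the robot, and variables do not carry over. Pictures are saved under pics/ and viewed, about 8 in all and at most 12, crops included, and the job is handed in when it is done.

```bash
mkdir -p pics
python3 - <<'E'
from rig import bot, vision
import cv2,numpy as np
for n in("scene","top"):
    cv2.imwrite(f"pics/{n}0.png",cv2.cvtColor(vision.capture(n),cv2.COLOR_RGB2BGR))
    c=vision.camera_info(n);print(n,c)
print(bot.grip_depth,bot.read_state())
E
```

```text
scene {'intrinsics': array([[526.17583177,   0.        , 276.2886469 ],
       [  0.        , 526.17583177, 202.08090882],
       [  0.        ,   0.        ,   1.        ]]), 'dist': array([-0.01147953,  0.        ,  0.        ,  0.        ,  0.        ]), 'camera_from_world': array([[ 0.59311527, -0.80485746,  0.0204632 , -0.27949559],
       [ 0.43212477,  0.33968084,  0.83539518, -0.26776611],
       [-0.679325  , -0.48664298,  0.54926874, -1.04207736],
       [ 0.        ,  0.        ,  0.        ,  1.        ]])}
top {'intrinsics': array([[407.50941933,   0.        , 275.7057472 ],
       [  0.        , 407.50941933, 211.10466124],
       [  0.        ,   0.        ,   1.        ]]), 'dist': array([-0.0853658,  0.       ,  0.       ,  0.       ,  0.       ]), 'camera_from_world': array([[-0.01347704, -0.99948273, -0.02920015,  0.00294017],
       [ 0.9897127 , -0.01749374,  0.14199557, -0.44845275],
       [-0.14243294, -0.02698608,  0.98943651, -1.12680366],
       [ 0.        ,  0.        ,  0.        ,  1.        ]])}
-0.0187 {'time_s': 0.1, 'joint_positions': array([ 6.57474685e+01,  3.02740778e+01,  8.21489566e+01, -3.41001187e-03,
        6.76896257e+01, -1.02270753e+01]), 'qvel': array([ 0.07806654, -0.18562036, -0.12410309,  0.11466591, -0.04123178,
        0.00359969]), 'tau': array([ 1.66486275e-04, -4.40985453e+01, -1.77150822e+01,  6.35054265e-02,
        5.33910154e-02, -3.40245515e-05]), 'position': array([0.15115623, 0.60570106, 0.19066534]), 'tcp_rot': array([[-9.70193523e-01,  2.42330258e-01, -7.57469529e-04],
       [ 2.42331263e-01,  9.70191869e-01, -1.81536766e-03],
       [ 2.94972265e-04, -1.94481649e-03, -9.99998065e-01]]), 'force': array([-0.66339635, -0.41340779, -0.387996  ]), 'moment': array([-0.06237086, -0.00265585,  0.01419083]), 'opening': 0.998245585553859}
```

View pics/scene0.png

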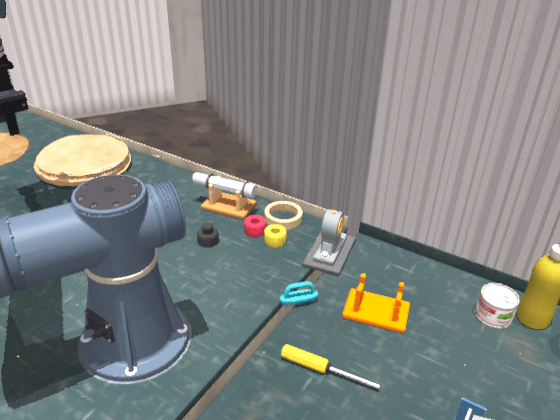

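View pics/top0.png

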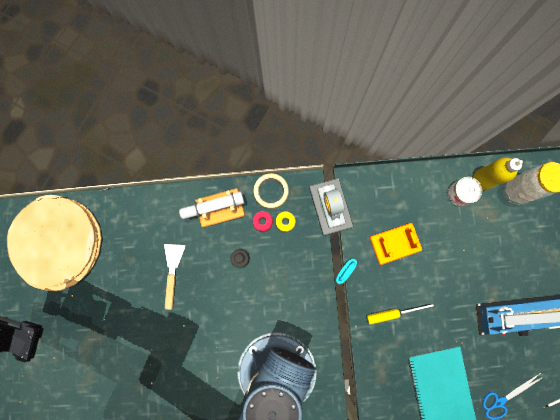

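The top view shows the gauge at about (212,206) with its go end to the left (+y), and the bearing at (332,206) with its bore running roughly left-right. The orange decoy stand is at (397,243). Next I'll zoom in.

```bash
cat > h.py <<'E'
import cv2,numpy as np
from rig import bot,vision
def ray(n,uv):
    c=vision.camera_info(n);T=c["camera_from_world"];R=T[:3,:3];o=-R.T@T[:3,3]
    p=cv2.undistortPoints(np.array(uv,float).reshape(-1,1,2),c["intrinsics"],c["dist"]).reshape(-1,2)
    d=np.c_[p[:,0],-p[:,1],-np.ones(len(p))]@R
    return o,d/np.linalg.norm(d,axis=1)[:,None]
def plane(n,uv,z):
    o,d=ray(n,uv);return o+d*((z-o[2])/d[:,2])[:,None]
def tri(ua,ub):
    (o1,d1),(o2,d2)=ray("scene",ua),ray("top",ub);out=[]
    for a,b in zip(d1,d2):
        s=np.linalg.lstsq(np.c_[a,-b],o2-o1,rcond=None)[0]
        p,q=o1+s[0]*a,o2+s[1]*b;out.append(np.r_[(p+q)/2,np.linalg.norm(p-q)])
    return np.array(out)
def proj(n,P):
    c=vision.camera_info(n);T=c["camera_from_world"];q=np.atleast_2d(P)@T[:3,:3].T+T[:3,3]
    return cv2.projectPoints(q*[1,-1,-1],np.zeros(3),np.zeros(3),c["intrinsics"],c["dist"])[0].reshape(-1,2)
def shot(n): return cv2.cvtColor(vision.capture(n),cv2.COLOR_RGB2BGR)
def crop(im,x,y,w,h,s): return cv2.resize(im[y:y+h,x:x+w],None,fx=s,fy=s,interpolation=cv2.INTER_CUBIC)
E
python3 - <<'E'
from h import *
t=cv2.imread("pics/top0.png");s=cv2.imread("pics/scene0.png")
a=np.vstack([crop(t,172,170,80,60,5),crop(s,185,160,80,60,5)])
b=np.vstack([crop(t,295,170,80,60,5),crop(s,295,205,80,60,5)])
cv2.imwrite("pics/c1.png",np.hstack([a,b]))
E
```

```text
(no output)
```

View pics/c1.png

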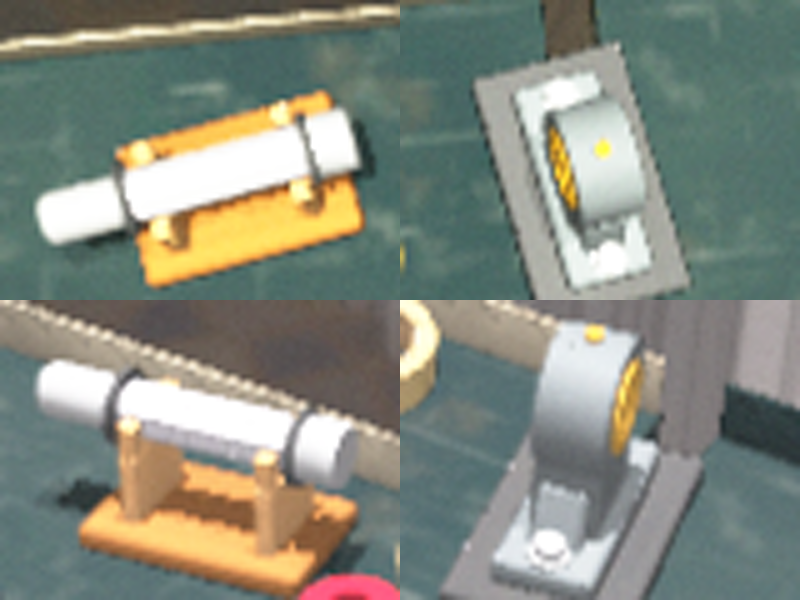

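Run:
```python
from h import *
t=cv2.imread("pics/top0.png");s=cv2.imread("pics/scene0.png")
def big(m,x,y,w,h):
    z=np.zeros_like(m);z[y:y+h,x:x+w]=m[y:y+h,x:x+w]
    n,l,st,c=cv2.connectedComponentsWithStats(z);i=1+np.argmax(st[1:,4]);return (l==i).astype(np.uint8)*255,c[i],st[i]
hsv=cv2.cvtColor(t,cv2.COLOR_BGR2HSV)
m,c,st=big(cv2.inRange(hsv,(0,0,150),(179,60,255)),172,185,80,45);vis=cv2.cvtColor(m,cv2.COLOR_GRAY2BGR)
m=cv2.morphologyEx(m,cv2.MORPH_CLOSE,np.ones((5,5)))
ctr=max(cv2.findContours(m,0,2)[0],key=cv2.contourArea)
r=cv2.minAreaRect(ctr);b=cv2.boxPoints(r);print("gauge rect",r)
P=plane("top",b,.069);print("gauge corners",P.round(4),"c",P.mean(0))
for i in range(4):print(np.linalg.norm(P[i]-P[i-1]))
# wooden base: orange
m2,c2,_=big(cv2.inRange(hsv,(8,100,120),(25,255,255)),185,180,70,55)
# plate
m3,c3,_=big(cv2.inRange(hsv,(0,0,85),(179,45,255)),300,172,60,65)
k=cv2.convexHull(max(cv2.findContours(m3,0,2)[0],key=cv2.contourArea))
r=cv2.minAreaRect(k);b=cv2.boxPoints(r);print("plate",r);P=plane("top",b,.012);print(P.round(4),P.mean(0))
for i in range(4):
    d=P[i]-P[i-1];print(np.linalg.norm(d),np.degrees(np.arctan2(d[1],d[0])))
# yellow bits
for n,im,box in(("top",t,(315,190,30,30)),("scene",s,(325,205,22,40))):
    h=cv2.cvtColor(im,cv2.COLOR_BGR2HSV);y=cv2.inRange(h,(18,110,120),(35,255,255));z=np.zeros_like(y);x0,y0,w,hh=box;z[y0:y0+hh,x0:x0+w]=y[y0:y0+hh,x0:x0+w]
    N,l,stt,cc=cv2.connectedComponentsWithStats(z)
    for i in range(1,N):print(n,stt[i],cc[i],plane(n,cc[i],.123),plane(n,cc[i],.085))
cv2.imwrite("pics/m.png",np.hstack([crop(m,172,170,80,70,5),crop(m3,295,165,80,70,5)]))
```

```text
gauge rect ((210.66831970214844, 205.81683349609375), (12.767867088317871, 65.39143371582031), 73.90918731689453)
gauge corners [[0.4546 0.2688 0.069 ]
 [0.5024 0.0927 0.069 ]
 [0.4677 0.0828 0.069 ]
 [0.42   0.2581 0.069 ]] c [0.46117395 0.17559712 0.069     ]
0.036230499447063774
0.18252369903884377
0.036125539160250505
0.18162341874779647
plate ((332.6499938964844, 205.45001220703125), (53.12626266479492, 36.366188049316406), 71.56504821777344)
[[ 0.5236 -0.0957  0.012 ]
 [ 0.5561 -0.1975  0.012 ]
 [ 0.4071 -0.2403  0.012 ]
 [ 0.3758 -0.1402  0.012 ]] [ 0.46565377 -0.16843937  0.012     ]
0.15442667863444812 16.73589404936755
0.10682326222411326 -72.30372637861868
0.1550321136526785 -163.97975825086897
0.1048787120469301 107.38990273228299
top [325 196   6  16  47] [327.12765957 203.42553191] [[ 0.45328766 -0.1415161   0.123     ]] [[ 0.45940352 -0.14533897  0.085     ]]
top [334 198   3   3   7] [335.         199.28571429] [[ 0.46391551 -0.16250393  0.123     ]] [[ 0.47041394 -0.16708228  0.085     ]]
scene [332 210   3   3   7] [333.28571429 211.14285714] [[ 0.46357462 -0.16525641  0.123     ]] [[ 0.51339867 -0.13861672  0.085     ]]
scene [337 217   7  19  68] [339.83823529 225.67647059] [[ 0.42352272 -0.20640113  0.123     ]] [[ 0.4711046  -0.18206479  0.085     ]]
```

View pics/m.png

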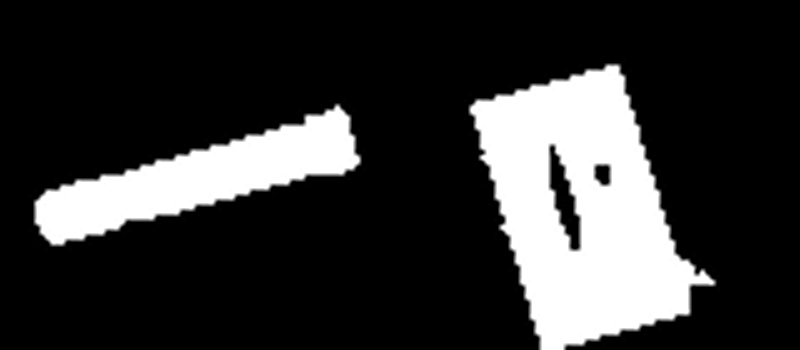

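```bash
cat >> h.py <<'E'
from scipy.spatial.transform import Rotation as Ro
def goto(p,yaw):
    "rows args for TCP position p, tool down with tool y at world yaw (deg)"
    s=bot.read_state();R=s["tcp_rot"];a=np.radians(yaw);y=np.array([np.cos(a),np.sin(a),0]);z=np.array([0,0,-1.]);G=np.c_[np.cross(y,z),y,z]
    print("shift",(R.T@(np.array(p)-s["position"])*1e3).round(1),"turn",np.degrees(Ro.from_matrix(R.T@G).as_rotvec()).round(2))
def gauge_axis(t,box,z,grow=0,thr=150):
    x,y,w,h=box;hsv=cv2.cvtColor(t,cv2.COLOR_BGR2HSV);m=cv2.inRange(hsv,(0,0,thr),(179,60,255))[y:y+h,x:x+w]
    n,l,st,c=cv2.connectedComponentsWithStats(m);m=np.where(l==1+np.argmax(st[1:,4]),255,0).astype(np.uint8)
    m=cv2.morphologyEx(m,cv2.MORPH_CLOSE,np.ones((5,5)))
    v,u=np.nonzero(m);P=plane("top",np.c_[u+x,v+y],z)[:,:2]
    vx,vy,cx,cy=cv2.fitLine(P.astype(np.float32),cv2.DIST_HUBER,0,.001,.001).ravel()
    d=np.array([vx,vy])*(1 if vy>0 else -1);q=(P-[cx,cy])@d
    e0,e1=np.percentile(q,[.5,99.5]);return np.array([cx,cy]),d,e0,e1
E
python3 - <<'E'
from h import *
t=cv2.imread("pics/top0.png")
c,d,e0,e1=gauge_axis(t,(172,185,80,45),.069)
o=c+d*((e0+e1)/2-.0115);yaw=np.degrees(np.arctan2(-d[0],d[1]));print("gauge",o,yaw,e1-e0)
goto([*o,.15],yaw);print(bot.read_state()["joint_positions"])
E
```

```text
gauge [0.46522732 0.16448496] 14.175208 0.17941886615325472
shift [-411.6 -351.9   41.2] turn [-1.10e-01  4.00e-02  6.18e+01]
[ 6.57474685e+01  3.02740778e+01  8.21489566e+01 -3.41001187e-03
  6.76896257e+01 -1.02270753e+01]
```

```bash
python3 -m jog '[[[-15,-13,0],[0,0,3],0],[[-50,-42,0],[0,0,8],0],[[-85,-72,0],[0,0,13],0],[[-120,-102,0],[0,0,18],0],[[-155,-132,0],[0,0,23],0],[[-190,-162,0],[0,0,28],0],[[-225,-192,0],[0,0,33.5],0],[[-260,-222,0],[0,0,39],0],[[-295,-252,0],[0,0,44],0],[[-330,-282,0],[0,0,49.5],0],[[-365,-312,0],[0,0,55],0],[[-395,-338,0],[0,0,59.5],0]]'
python3 - <<'E'
from h import *
goto([.4652,.1645,.13],14.2)
E
```

```text
time_s: 1.1
position: [0.4292, 0.2149, 0.1914]
tcp_rot: [[-0.279, 0.96, -0.0], [0.96, 0.279, 0.0], [0.0, -0.0, -1.0]]
force: [1.1, 0.6, 0.3]
opening: 0.999
shift [-58.4  20.5  61.4] turn [-0.03 -0.01  2.01]
```

```bash
python3 -m jog '[[[-15,-13,5],[0,0,1.5],0],[[-20,-13,20],[0,0,1.5],0],[[-20,-13,40],[0,0,1.5],0],[[-20,-13,50],[0,0,1.5],0],[[-20,-13,50],[0,0,1.5],0],[[-20,-13,50],[0,0,1.5],0]]'
python3 - <<'E'
from h import *
goto([.4652,.1645,.0503],14.2)
t=shot("top");s=shot("scene");cv2.imwrite("pics/t2.png",t)
cv2.imwrite("pics/c2.png",np.hstack([crop(t,160,150,100,100,4),crop(s,180,110,100,100,4)]))
E
```

```text
time_s: 1.6
position: [0.4214, 0.1937, 0.1411]
tcp_rot: [[-0.258, 0.966, -0.002], [0.966, 0.258, -0.0], [0.0, -0.002, -1.0]]
force: [-0.6, 1.5, 0.3]
opening: 1.003
shift [-39.6  34.9  90.7] turn [-0.11 -0.01  0.76]
```

View pics/c2.png

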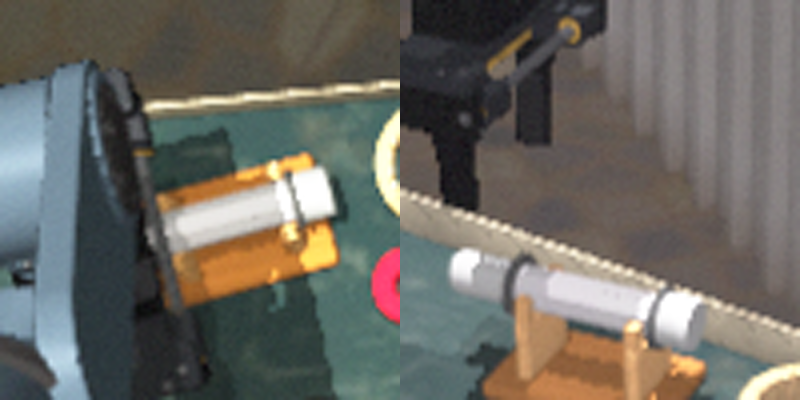

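```bash
python3 -m jog '[[[-10,9,0],[0,0,0.7],0],[[-25,22,0],[0,0,0.7],0],[[-39.5,35,0],[0,0,0.7],0],[[-39.5,35,15],[0,0,0.7],0],[[-39.5,35,15],[0,0,0.7],0]]'
python3 - <<'E'
from h import *
P=plane("top",[[234.4,199.6],[197,210]],.069);print(P,P.mean(0),np.linalg.norm(P[0]-P[1]))
goto([.4652,.1645,.0503],14.2)
E
```

```text
time_s: 2.12
position: [0.4673, 0.1638, 0.1259]
tcp_rot: [[-0.245, 0.97, -0.0], [0.97, 0.245, -0.0], [-0.0, -0.0, -1.0]]
force: [-1.2, 0.5, 0.7]
opening: 1.004
[[0.47739257 0.10914163 0.069     ]
 [0.45009077 0.21360918 0.069     ]] [0.46374167 0.1613754  0.069     ] 0.10797618384736775
shift [ 1.2 -1.8 75.6] turn [-0.    0.01 -0.02]
```

```bash
python3 -m jog '[[[1,-2,20],[0,0,0],0],[[1,-2,40],[0,0,0],0],[[1,-2,60],[0,0,0],0],[[1,-2,70],[0,0,0],0],[[1,-2,75],[0,0,0],0],[[1,-2,75],[0,0,0],0],[[1,-2,75],[0,0,0],0.5],[[1,-2,75],[0,0,0],0.8],[[1,-2,75],[0,0,0],0.8],[[1,-2,75],[0,0,0],0.8],[[1,-2,75],[0,0,0],0.8],[[1,-2,75],[0,0,0],0.8]]'; python3 -m jog '[[[0,0,0],[0,0,0],0.8],[[0,0,0],[0,0,0],0.8]]'
```

```text
time_s: 3.12
position: [0.464, 0.1653, 0.0519]
tcp_rot: [[-0.247, 0.969, 0.001], [0.969, 0.247, 0.0], [-0.0, 0.001, -1.0]]
force: [-0.3, 0.3, -0.2]
opening: 0.632
time_s: 3.28
position: [0.4637, 0.1652, 0.0516]
tcp_rot: [[-0.247, 0.969, 0.0], [0.969, 0.247, -0.0], [-0.0, 0.0, -1.0]]
force: [-0.3, 0.7, -0.7]
opening: 0.479
```

```bash
python3 -m jog '[[[0,0,0],[0,0,0],0.8],[[0,0,0],[0,0,0],0.8],[[0,0,0],[0,0,0],0.8],[[0,0,0],[0,0,0],0.8],[[0,0,0],[0,0,0],0.8],[[0,0,0],[0,0,0],0.8]]'
```

```text
time_s: 3.78
position: [0.4642, 0.1653, 0.0516]
tcp_rot: [[-0.247, 0.969, 0.001], [0.969, 0.247, 0.0], [-0.0, 0.001, -1.0]]
force: [0.1, 1.1, -0.1]
opening: 0.206
```

```bash
python3 -m jog '[[[0,0,0],[0,0,0],1],[[0,0,0],[0,0,0],1],[[0,0,0],[0,0,0],1]]'
python3 - <<'E'
from h import *
t=shot("top");s=shot("scene")
cv2.imwrite("pics/c3.png",np.hstack([crop(t,160,150,100,100,4),crop(s,180,120,100,100,4)]))
E
```

```text
time_s: 4.03
position: [0.4667, 0.1658, 0.0526]
tcp_rot: [[-0.246, 0.969, 0.006], [0.969, 0.246, 0.001], [-0.0, 0.006, -1.0]]
force: [2.5, 1.8, 5.9]
opening: 0.059
```

View pics/c3.png

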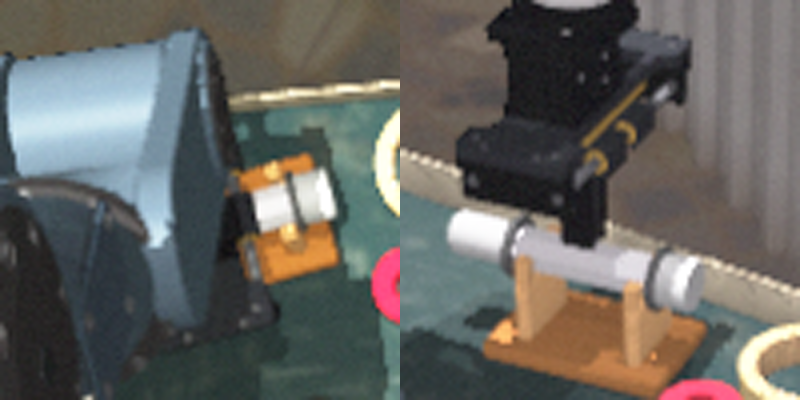

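Run:
```python
from h import *
s=bot.read_state();p=s["position"];R=s["tcp_rot"];print(p,s["opening"],s["force"])
for n,off in(("tcp",(0,0,0)),("pad+ 14",(0,.014,0)),("pad- 14",(0,-.014,0)),("pad- 25",(0,-.025,0)),("50 up",(0,-.02,-.05))):
    q=p+R@np.array(off);u=proj("scene",q)[0];print(n,u,(u-[180,120])*4+[400,0])
for q in((.4652,.1645,.069),(.4652,.1645,.083),(.4652,.1645,.055),(.4652-.014,.1645-.004,.069),(.4652-.0245*1,.1645+.097,.069)):
    u=proj("scene",q)[0];print(q,(u-[180,120])*4+[400,0])
```

```text
[0.4679377  0.16602405 0.05296806] 0.026212375337072838 [4.40013798 2.72861175 6.02603577]
tcp [226.16263812 189.00463439] [584.6505525  276.01853758]
pad+ 14 [228.496575  186.4641988] [593.9863     265.85679519]
pad- 14 [223.79271407 191.58430953] [575.17085629 286.33723812]
pad- 25 [221.90484409 193.6393155 ] [567.61937634 294.55726199]
50 up [221.99852437 176.53721706] [567.9940975  226.14886823]
(0.4652, 0.1645, 0.069) [582.91485505 258.02037017]
(0.4652, 0.1645, 0.083) [582.23267461 239.95848192]
(0.4652, 0.1645, 0.055) [583.58993059 275.88533802]
(0.4512, 0.1605, 0.069) [573.54370434 268.66689257]
(0.4407, 0.2615, 0.069) [451.09988139 226.6518496 ]
```

Run:
```python
from h import *
s=shot("scene");t=shot("top")
cv2.imwrite("pics/c4.png",np.hstack([crop(s,185,120,80,90,6),crop(t,195,165,50,90,6)]));print(bot.read_state())
```

```text
{'time_s': 4.2333, 'joint_positions': array([ 6.59103809e+00,  3.32960123e+01,  1.07656442e+02,  3.70764312e-02,
        3.85348015e+01, -7.69255915e+00]), 'qvel': array([ 0.06414289, -0.05785958, -0.07547622, -0.07461849, -0.12700256,
       -0.04348579]), 'tau': array([-2.93413159e-01, -3.27752531e+01, -4.96877074e+00, -2.25508888e-01,
        1.16683725e+00,  2.54090628e-03]), 'position': array([0.46799192, 0.16594939, 0.05314627]), 'tcp_rot': array([[-2.46229259e-01,  9.69171266e-01,  8.84362953e-03],
       [ 9.69211288e-01,  2.46226400e-01,  1.42766361e-03],
       [-7.93884522e-04,  8.92287812e-03, -9.99959875e-01]]), 'force': array([2.75974993, 2.19991354, 7.61915608]), 'moment': array([ 0.27179075, -0.62165728,  0.0501977 ]), 'opening': 0.009732989897494874}
```

View pics/c4.png

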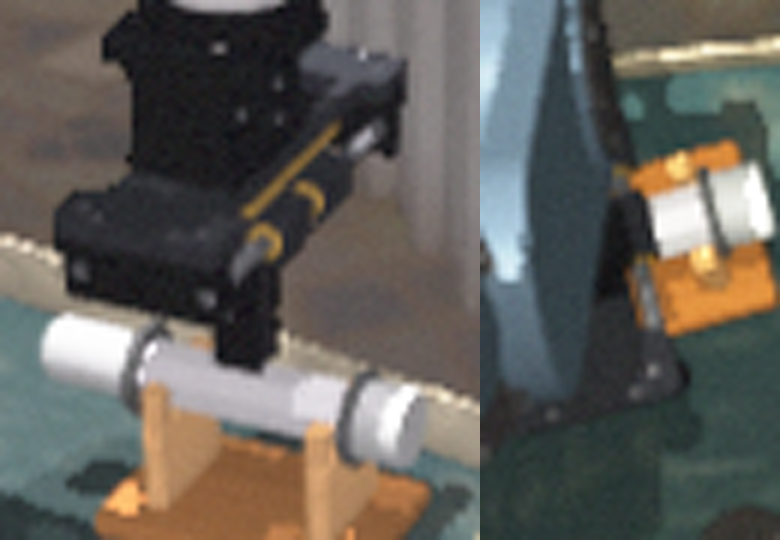

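Run:
```python
from h import *
R=np.array([[-.258,.966,-.002],[.966,.258,0],[0,-.002,-1]]);p=np.array([.4214,.1937,.1411])
for y in(-.05,.05):
  for z in(0,-.02,-.03,-.07):
    u=proj("scene",p+R@[0,y,z])[0];print("c2",y,z,((u-[180,110])*4+[400,0]).round())
s=bot.read_state();p=s["position"];R=s["tcp_rot"]
for x,y,z in((-.037,-.095,-.07),(.037,-.095,-.07),(-.037,.095,-.07),(-.0095,-.005,0),(.0095,-.005,0),(.0095,-.005,-.07)):
    u=proj("scene",p+R@[x,y,z])[0];print("c4",x,y,z,((u-[185,120])*6).round())
```

```text
c2 -0.05 0 [462. 251.]
c2 -0.05 -0.02 [460. 223.]
c2 -0.05 -0.03 [459. 209.]
c2 -0.05 -0.07 [454. 150.]
c2 0.05 0 [535. 181.]
c2 0.05 -0.02 [534. 154.]
c2 0.05 -0.03 [533. 140.]
c2 0.05 -0.07 [531.  84.]
c4 -0.037 -0.095 -0.07 [217. 402.]
c4 0.037 -0.095 -0.07 [ 58. 364.]
c4 -0.037 0.095 -0.07 [409. 199.]
c4 -0.0095 -0.005 0 [261. 424.]
c4 0.0095 -0.005 0 [223. 415.]
c4 0.0095 -0.005 -0.07 [217. 279.]
```

The pictures show the fingertips about 30 mm higher than the reported TCP: shut, they rest on top of the gauge at a reported z of 0.053, and the gauge top is at 0.083. I'll back off, open, and go about 30 mm deeper.

```bash
python3 -m jog '[[[0,0,-6],[0,0,0],1],[[0,0,-12],[0,0,0],0.5],[[0,0,-15],[0,0,0],0],[[0,0,-15],[0,0,0],0],[[0,0,-15],[0,0,0],0],[[0,0,-15],[0,0,0],0],[[0,0,-15],[0,0,0],0],[[0,0,-15],[0,0,0],0],[[0,0,-15],[0,0,0],0],[[0,0,-15],[0,0,0],0],[[0,0,-15],[0,0,0],0],[[0,0,-15],[0,0,0],0]]'
python3 - <<'E'
from h import *
goto([.4652,.1645,.0203],14.3)
s=shot("scene");cv2.imwrite("pics/s5.png",s)
g=cv2.cvtColor(s,cv2.COLOR_BGR2HSV)
p=bot.read_state()["position"];R=bot.read_state()["tcp_rot"]
# lowest dark pixels of the near/far fingers by column window around predicted tip
for y in(-.05,.05):
    u=proj("scene",p+R@[0,y,0])[0];c=int(round(u[0]))
    col=g[int(u[1])-45:int(u[1])+10,c-1:c+2,2].mean(1);print(y,u.round(1),col.astype(int).tolist())
E
```

```text
time_s: 5.23
position: [0.4637, 0.1653, 0.0665]
tcp_rot: [[-0.247, 0.969, -0.0], [0.969, 0.247, -0.0], [0.0, -0.0, -1.0]]
force: [0.2, -0.3, -1.1]
opening: 0.752
shift [-1.1  1.2 46.2] turn [-0.   -0.   -0.03]
-0.05 [216.5 194.7] [49, 50, 49, 53, 62, 70, 62, 60, 54, 54, 49, 37, 31, 32, 36, 50, 51, 37, 29, 31, 28, 31, 32, 30, 30, 30, 31, 31, 30, 30, 31, 28, 31, 52, 135, 188, 185, 186, 177, 172, 181, 179, 178, 178, 179, 177, 176, 173, 172, 171, 168, 161, 150, 147, 145]
0.05 [233.4 176.7] [29, 30, 29, 29, 32, 26, 33, 36, 39, 44, 62, 91, 113, 95, 62, 34, 37, 50, 70, 82, 80, 67, 52, 42, 39, 39, 39, 39, 41, 40, 44, 41, 44, 42, 41, 40, 41, 44, 43, 52, 88, 107, 110, 109, 133, 171, 181, 173, 168, 166, 170, 173, 187, 205, 209]
```

```bash
python3 -m jog '[[[-1,1,0],[0,0,0],0],[[-1,1,0],[0,0,0],0],[[-1,1,0],[0,0,0],0],[[-1,1,10],[0,0,0],0],[[-1,1,20],[0,0,0],0],[[-1,1,30],[0,0,0],0],[[-1,1,40],[0,0,0],0],[[-1,1,45],[0,0,0],0],[[-1,1,45],[0,0,0],0],[[-1,1,45],[0,0,0],0],[[-1,1,45],[0,0,0],0.8],[[-1,1,45],[0,0,0],0.8]]';python3 -m jog '[[[0,0,0],[0,0,0],0.8],[[0,0,0],[0,0,0],0.8],[[0,0,0],[0,0,0],0.8],[[0,0,0],[0,0,0],0.8],[[0,0,0],[0,0,0],0.8],[[0,0,0],[0,0,0],0.8],[[0,0,0],[0,0,0],0.8],[[0,0,0],[0,0,0],0.8]]'
```

```text
time_s: 6.28
position: [0.4653, 0.1646, 0.0219]
tcp_rot: [[-0.247, 0.969, 0.001], [0.969, 0.247, 0.0], [-0.0, 0.001, -1.0]]
force: [0.5, -1.7, -0.1]
opening: 0.922
time_s: 6.95
position: [0.4661, 0.1647, 0.0217]
tcp_rot: [[-0.246, 0.969, 0.002], [0.969, 0.246, 0.0], [-0.0, 0.002, -1.0]]
force: [2.3, 0.7, 0.4]
opening: 0.328
```

```bash
python3 -m jog '[[[0,0,0],[0,0,0],1],[[0,0,0],[0,0,0],1],[[0,0,0],[0,0,0],1],[[0,0,-5],[0,0,0],1],[[0,0,-15],[0,0,0],1],[[0,0,-30],[0,0,0],1],[[0,0,-50],[0,0,0],1],[[0,0,-70],[0,0,0],1],[[0,0,-90],[0,0,0],1],[[0,0,-100],[0,0,0],1],[[0,0,-100],[0,0,0],1],[[0,0,-100],[0,0,0],1]]'
python3 - <<'E'
from h import *
print(plane("top",[[335,163],[400,158],[560,148],[330,165],[10,193]],0.0).round(3))
goto([.5056,-.298,.118],17)
goto([.43,.0,.125],17)
print(bot.read_state()["joint_positions"])
E
```

```text
time_s: 7.95
position: [0.4638, 0.1644, 0.122]
tcp_rot: [[-0.247, 0.969, -0.001], [0.969, 0.247, -0.0], [0.0, -0.001, -1.0]]
force: [-0.2, -0.4, -3.5]
opening: 0.317
[[ 0.594 -0.181  0.   ]
 [ 0.606 -0.376  0.   ]
 [ 0.634 -0.881  0.   ]
 [ 0.588 -0.166  0.   ]
 [ 0.525  0.827  0.   ]]
shift [-458.4  -73.5    4. ] turn [-0.06 -0.01 -2.72]
shift [-151.   -73.3   -2.9] turn [-0.06 -0.01 -2.72]
[ 6.48418584e+00  2.61852854e+01  1.04897656e+02 -5.86856494e-03
  4.89783279e+01 -7.78757042e+00]
```

Behind the bearing's far side the wall stands at x≈0.60, too close for the gripper body. So I'll use the near (+y) mouth for both ends and turn the gauge half round in between.

```bash
python3 -m jog '[[[-14,-7,0],[0,0,5],1],[[-28,-14,0],[0,0,12],1],[[-42,-21,0],[0,0,19],1],[[-56,-28,0],[0,0,26],1],[[-70,-35,0],[0,0,33],1],[[-84,-42,0],[0,0,40],1],[[-98,-49,0],[0,0,47],1],[[-112,-56,0],[0,0,54],1],[[-126,-63,0],[0,0,61],1],[[-140,-70,0],[0,0,68],1],[[-154,-77,0],[0,0,75],1],[[-168,-84,0],[0,0,82],1]]'
python3 - <<'E'
from h import *
goto([.4238,-.025,.118],-163)
print(bot.read_state()["joint_positions"])
E
```

```text
time_s: 8.95
position: [0.4229, -0.0191, 0.1205]
tcp_rot: [[0.928, 0.373, -0.004], [0.373, -0.928, 0.001], [-0.003, -0.003, -1.0]]
force: [0.6, 0.1, -3.7]
opening: 0.322
shift [-1.3  5.8  2.4] turn [4.000e-02 2.900e-01 9.492e+01]
[-1.77915852e+01  2.21463467e+01  1.14120853e+02 -3.44136387e-03
  4.39900205e+01  5.02868996e+01]
```

```bash
python3 -m jog '[[[0,0,0],[0,0,7],1],[[0,0,0],[0,0,14],1],[[0,0,0],[0,0,21],1],[[0,0,0],[0,0,28],1],[[0,0,0],[0,0,35],1],[[0,0,0],[0,0,42],1],[[0,0,0],[0,0,49],1],[[0,0,0],[0,0,56],1],[[0,0,0],[0,0,63],1],[[0,0,0],[0,0,70],1],[[0,0,0],[0,0,77],1],[[0,0,0],[0,0,83],1]]'; python3 -m jog '[[[0,0,0],[0,0,6],1],[[0,0,0],[0,0,11.5],1],[[0,0,0],[0,0,11.5],1],[[0,0,0],[0,0,11.5],1],[[0,0,0],[0,0,11.5],1]]'
python3 - <<'E'
from h import *
t=shot("top");s=shot("scene");cv2.imwrite("pics/t6.png",t);cv2.imwrite("pics/s6.png",s)
cv2.imwrite("pics/c6.png",np.hstack([crop(t,245,160,100,100,4),crop(s,240,130,100,100,4)]))
goto([.4238,-.03,.0377],-163)
B=np.array([.4647,-.164]);d=np.array([-.292,.956])
p=bot.read_state()["position"][:2];print("along",(p-B)@d,"lat",np.cross(d,p-B))
E
```

```text
time_s: 9.95
position: [0.4231, -0.0184, 0.1205]
tcp_rot: [[0.484, -0.875, -0.004], [-0.875, -0.484, 0.001], [-0.003, 0.003, -1.0]]
force: [0.7, -0.6, -4.0]
opening: 0.317
time_s: 10.37
position: [0.4241, -0.0187, 0.121]
tcp_rot: [[0.307, -0.952, -0.002], [-0.952, -0.307, 0.001], [-0.001, 0.002, -1.0]]
force: [-0.2, 0.1, -2.3]
opening: 0.315
shift [10.4  4.  83.6] turn [0.05 0.03 0.85]
along 0.15047038723817052 lat -0.003992204330169745<stdin>:6: DeprecationWarning: Arrays of 2-dimensional vectors are deprecated. Use arrays of 3-dimensional vectors instead. (deprecated in NumPy 2.0)
```

View pics/c6.png

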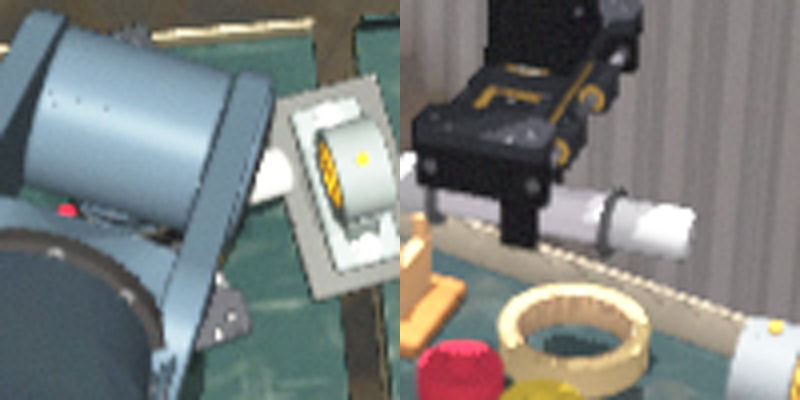

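```bash
python3 -m jog '[[[0,4,10],[0,0,0.8],1],[[0,4,25],[0,0,0.8],1],[[0,4,40],[0,0,0.8],1],[[0,4,55],[0,0,0.8],1],[[0,4,70],[0,0,0.8],1],[[0,4,80],[0,0,0.8],1],[[0,4,83.5],[0,0,0.8],1],[[0,4,83.5],[0,0,0.8],1],[[0,4,83.5],[0,0,0.8],1],[[0,4,83.5],[0,0,0.8],1]]'
python3 - <<'E'
from h import *
print("tip in air",tri([[312,188.7]],[[316,202.5]]))
t=shot("top");s=shot("scene");cv2.imwrite("pics/t7.png",t);cv2.imwrite("pics/s7.png",s)
cv2.imwrite("pics/c7.png",np.hstack([crop(t,295,175,57,80,7),crop(s,290,190,57,80,7)]))
goto([.4238,-.03,.0377],-163)
E
```

```text
time_s: 11.3
position: [0.4217, -0.0204, 0.0386]
tcp_rot: [[0.292, -0.956, 0.001], [-0.956, -0.292, -0.0], [0.001, -0.001, -1.0]]
force: [-0.1, -0.2, -2.9]
opening: 0.316
tip in air [[ 0.44981905 -0.11053637  0.16910498  0.00359386]]
shift [9.8 0.8 1. ] turn [-0.08 -0.05 -0.02]
```

View pics/c7.png

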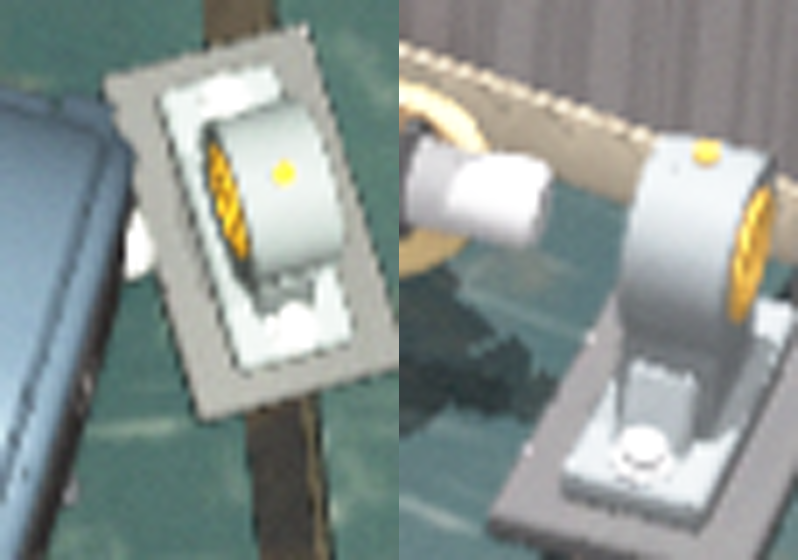

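Run:
```python
from h import *
a=tri([[310.4,219.3]],[[317.1,210]]);print("tip",a)
p=bot.read_state()["position"];dd=np.array([.292,-.956]);print("tip by TCP",p[:2]+.1*dd)
t=cv2.imread("pics/t7.png")
hs=cv2.cvtColor(t,cv2.COLOR_BGR2HSV)
print(hs[202:218,310:322,2])
y=cv2.inRange(hs,(12,110,60),(35,255,255));y[:, :320]=0;y[:,333:]=0;y[:190]=0;y[216:]=0
v,u=np.nonzero(y);print(u.min(),u.max(),v.min(),v.max(),len(u));P=plane("top",np.c_[u,v],.085)
r=cv2.fitEllipse(max(cv2.findContours(y,0,1)[0],key=cv2.contourArea));print("brass ellipse",r,plane("top",r[0],.085))
s=cv2.imread("pics/s7.png");hs=cv2.cvtColor(s,cv2.COLOR_BGR2HSV);y=cv2.inRange(hs,(12,110,60),(35,255,255));y[:,:334]=0;y[:214]=0;y[240:]=0;y[:,346:]=0
r=cv2.fitEllipse(max(cv2.findContours(y,0,1)[0],key=cv2.contourArea));print("brass scene",r,plane("scene",r[0],.085))
for n in("top","scene"):
  for Bc in((.4647,-.164),):
    print(n,"mouths predicted",proj(n,[[Bc[0]-.292*.02,Bc[1]+.956*.02,.085],[Bc[0]+.292*.02,Bc[1]-.956*.02,.085],[*Bc,.123]]).round(1).tolist())
```

```text
tip [[ 0.44147021 -0.11788453  0.09162701  0.00184665]]
tip by TCP [ 0.45093357 -0.11598158]
[[153 137 117  64 138 180 183 183 185 183 163 123]
 [151 141  99  61 105 176 184 183 186 186 160 121]
 [151 136  92  59 126 179 185 183 184 187 163 139]
 [149 126  76  86 214 183 182 181 185 186 165 157]
 [150 113  63 125 251 217 188 184 188 188 165 157]
 [147 107  63 169 254 238 193 185 182 184 173 159]
 [136  89  56 239 255 253 202 183 183 188 187 166]
 [123  77  56 253 255 255 228 188 183 185 187 168]
 [110  66  53 254 255 255 237 192 183 183 185 174]
 [ 97  59  46 254 255 254 230 184 184 185 185 190]
 [ 83  51  72 251 252 252 213 165 181 183 186 185]
 [ 79  47 100 240 242 234 150 137 183 185 185 187]
 [ 72  47  83 191 176 129  99 108 177 189 184 184]
 [ 60  42  72  91  86 106 102  82 142 183 185 188]
 [ 54  43  81 102 109 112 111  85 105 178 185 186]
 [ 49  45  86 105 108 110 110 101 119 182 186 189]]
325 330 196 211 47
brass ellipse ((327.1322937011719, 203.45663452148438), (2.84245228767395, 15.608948707580566), 164.58236694335938) [[ 0.45931784 -0.14534882  0.085     ]]
brass scene ((339.800048828125, 225.74952697753906), (3.6715810298919678, 17.70329475402832), 11.25024127960205) [[ 0.47079772 -0.18214328  0.085     ]]
top mouths predicted [[327.0, 203.6], [340.9, 199.1], [335.6, 199.0]]
scene mouths predicted [[323.5, 222.4], [340.1, 226.0], [333.1, 210.7]]
```

Run:
```python
from h import *
p=bot.read_state()["position"];dd=np.array([.292,-.956]);n=np.array([.956,.292])
tip=np.r_[p[:2]+.1*dd,.085+.001]
print("proj tip",proj("top",tip),proj("scene",tip))
# 15mm-radius silhouette points predicted 6mm behind tip
b=tip-np.r_[dd*.006,0]
print("top sides",proj("top",[b+np.r_[n*.015,0],b-np.r_[n*.015,0]]))
s=cv2.imread("pics/s7.png");g=cv2.cvtColor(s,cv2.COLOR_BGR2GRAY).astype(float)
# vertical edges of the go end in scene columns
for c in range(294,309,2):
    k=g[202:232,c];d=np.diff(k);print(c,k.astype(int).tolist())
print("scene pred axis",proj("scene",[np.r_[p[:2]+q*dd,.086] for q in(.06,.08,.1)]))
```

```text
proj tip [[316.41863932 206.64380046]] [[311.4013957  219.18290026]]
top sides [[312.55862002 202.12517105]
 [316.08184805 212.53556541]]
294 [180, 239, 251, 251, 240, 146, 93, 161, 218, 218, 222, 222, 220, 215, 211, 199, 190, 180, 175, 167, 157, 158, 165, 166, 171, 146, 99, 76, 75, 70]
296 [176, 185, 237, 252, 253, 249, 225, 174, 194, 218, 222, 225, 222, 219, 216, 217, 212, 202, 194, 172, 159, 153, 163, 162, 149, 105, 79, 76, 83, 75]
298 [176, 171, 166, 238, 253, 253, 251, 248, 231, 218, 209, 213, 237, 253, 255, 253, 248, 233, 209, 183, 168, 157, 159, 139, 118, 121, 123, 109, 97, 111]
300 [174, 177, 172, 166, 180, 242, 251, 251, 253, 246, 217, 254, 255, 255, 255, 254, 252, 243, 224, 195, 175, 148, 115, 114, 118, 126, 138, 136, 127, 136]
302 [159, 162, 172, 173, 170, 164, 160, 155, 191, 217, 251, 255, 255, 255, 255, 255, 254, 249, 236, 215, 185, 163, 136, 116, 127, 131, 127, 124, 121, 129]
304 [223, 178, 167, 152, 166, 168, 168, 162, 160, 179, 250, 255, 255, 255, 255, 255, 255, 252, 244, 227, 204, 181, 154, 124, 122, 124, 128, 120, 124, 124]
306 [217, 213, 178, 176, 175, 172, 162, 161, 157, 155, 246, 255, 255, 255, 255, 255, 255, 254, 249, 238, 219, 193, 168, 141, 130, 128, 125, 125, 126, 126]
308 [173, 206, 187, 173, 168, 169, 166, 165, 159, 159, 217, 254, 255, 255, 255, 255, 255, 254, 248, 231, 207, 186, 159, 134, 129, 131, 129, 131, 126, 125]
scene pred axis [[295.30121194 215.70945001]
 [303.317172   217.43883834]
 [311.4013957  219.18290026]]
```

```bash
python3 -m jog '[[[5,0,1],[0,0,0],1],[[10,0,1],[0,0,0],1],[[15,0,1],[0,0,0],1],[[20,0,1],[0,0,0],1],[[25,0,1],[0,0,0],1],[[30,0,1],[0,0,0],1],[[33,0,1],[0,0,0],1],[[35,0,1],[0,0,0],1],[[37,0,1],[0,0,0],1],[[37,0,1],[0,0,0],1],[[37,0,1],[0,0,0],1]]'
cat >> h.py <<'E'
def rep():
    s=bot.read_state();p=s["position"];B=np.array([.4647,-.164]);q=p[:2]-B;R=s["tcp_rot"]
    print("along %.1f lat %.1f z %.1f yaw %.2f"%(1e3*q@[-.292,.956],1e3*q@[.956,.292],p[2]*1e3,np.degrees(np.arctan2(R[1,1],R[0,1]))),"tool force",(R.T@s["force"]).round(1),"mom",(R.T@s["moment"]).round(2))
E
python3 -c "
from h import *
rep()"
```

```text
time_s: 12.32
position: [0.4315, -0.0549, 0.037]
tcp_rot: [[0.292, -0.956, -0.001], [-0.956, -0.292, 0.001], [-0.001, 0.001, -1.0]]
force: [0.4, 3.4, -3.4]
opening: 0.322
along 114.0 lat 0.1 z 37.0 yaw -163.02 tool force [-3.1 -1.4  3.4] mom [ 0.18 -0.6  -0.14]
```

```bash
python3 -m jog '[[[0,0,0],[0,0,0],1],[[0,0,0],[0,0,0],1]]';python3 -c "
from h import *
rep()"; python3 -m jog '[[[1,0,0],[0,0,0],1],[[2,0,0],[0,0,0],1],[[2,0,0],[0,0,0],1]]';python3 -c "
from h import *
rep()"
```

```text
time_s: 12.48
position: [0.4315, -0.055, 0.037]
tcp_rot: [[0.292, -0.956, -0.001], [-0.956, -0.292, 0.001], [-0.001, 0.001, -1.0]]
force: [1.2, 4.4, -3.4]
opening: 0.318
along 113.9 lat 0.1 z 37.0 yaw -163.01 tool force [-3.9 -2.4  3.4] mom [ 0.23 -0.75 -0.2 ]
time_s: 12.73
position: [0.431, -0.0553, 0.0369]
tcp_rot: [[0.292, -0.956, -0.003], [-0.956, -0.292, 0.003], [-0.004, 0.002, -1.0]]
force: [2.2, 11.5, -2.1]
opening: 0.319
along 113.8 lat -0.5 z 36.9 yaw -163.03 tool force [-10.3  -5.5   2.1] mom [ 0.74 -1.78 -0.3 ]
```

```bash
python3 -m jog '[[[-3,0,0],[0,0,0],1],[[-5,-1,0],[0,0,0],1],[[-5,-2,0],[0,0,0],1],[[-3,-2,0],[0,0,0],1],[[-1,-2,0],[0,0,0],1],[[1,-2,0],[0,0,0],1],[[2,-2,0],[0,0,0],1],[[2,-2,0],[0,0,0],1]]';python3 -c "
from h import *
rep()"
```

```text
time_s: 13.4
position: [0.4353, -0.0594, 0.0371]
tcp_rot: [[0.291, -0.957, 0.0], [-0.957, -0.291, -0.0], [0.0, -0.0, -1.0]]
force: [0.8, 0.1, -3.9]
opening: 0.319
along 108.6 lat 2.5 z 37.1 yaw -163.06 tool force [ 0.1 -0.8  3.9] mom [-0.11 -0.05  0.04]
```

```bash
python3 -m jog '[[[1.5,0,0],[0,0,0],1],[[3,0,0],[0,0,0],1],[[4.5,0,0],[0,0,0],1],[[6,0,0],[0,0,0],1],[[6,0,0],[0,0,0],1]]';python3 -c "
from h import *
rep()"
```

```text
time_s: 13.82
position: [0.4371, -0.0649, 0.0371]
tcp_rot: [[0.292, -0.957, 0.0], [-0.957, -0.292, -0.0], [0.0, -0.0, -1.0]]
force: [0.3, -0.9, -3.9]
opening: 0.318
along 102.8 lat 2.6 z 37.1 yaw -163.04 tool force [ 0.9 -0.1  3.9] mom [-0.11 -0.11 -0.  ]
```

```bash
python3 -m jog '[[[3,0,0],[0,0,0],1],[[6,0,0],[0,0,0],1],[[9,0,0],[0,0,0],1],[[12,0,0],[0,0,0],1],[[12,0,0],[0,0,0],1]]';python3 -c "
from h import *
rep()";python3 -m jog '[[[3,0,0],[0,0,0],1],[[6,0,0],[0,0,0],1],[[8,0,0],[0,0,0],1],[[10,0,0],[0,0,0],1],[[10,0,0],[0,0,0],1]]';python3 -c "
from h import *
rep()"
```

```text
time_s: 14.23
position: [0.441, -0.0769, 0.0371]
tcp_rot: [[0.291, -0.957, 0.001], [-0.957, -0.291, -0.001], [0.001, -0.001, -1.0]]
force: [0.7, -0.5, -3.3]
opening: 0.316
along 90.2 lat 2.8 z 37.1 yaw -163.06 tool force [ 0.7 -0.6  3.3] mom [-0.07 -0.06 -0.04]
time_s: 14.65
position: [0.4434, -0.0861, 0.0371]
tcp_rot: [[0.292, -0.957, 0.0], [-0.957, -0.292, -0.0], [0.0, -0.0, -1.0]]
force: [-0.1, 0.2, -3.0]
opening: 0.322
along 80.7 lat 2.4 z 37.1 yaw -163.05 tool force [-0.2  0.1  3. ] mom [-0.17 -0.01  0.01]
```

Inserting freely. Now I'll creep until the collar touches (home expected at 72–75).

```bash
python3 -m jog '[[[2,0,0],[0,0,0],1],[[4,0,0],[0,0,0],1],[[5,0,0],[0,0,0],1],[[5,0,0],[0,0,0],1]]';python3 -c "
from h import *
rep()";python3 -m jog '[[[1,0,0],[0,0,0],1],[[2,0,0],[0,0,0],1],[[3,0,0],[0,0,0],1],[[3,0,0],[0,0,0],1]]';python3 -c "
from h import *
rep()"
```

```text
time_s: 14.98
position: [0.4447, -0.0906, 0.037]
tcp_rot: [[0.292, -0.957, -0.0], [-0.957, -0.292, -0.0], [-0.0, 0.0, -1.0]]
force: [0.1, -0.4, -3.1]
opening: 0.317
along 76.0 lat 2.3 z 37.0 yaw -163.04 tool force [ 0.4 -0.   3.1] mom [-0.15  0.03  0.11]
time_s: 15.32
position: [0.4454, -0.0933, 0.037]
tcp_rot: [[0.292, -0.956, -0.0], [-0.956, -0.292, 0.0], [-0.0, 0.0, -1.0]]
force: [-0.5, -0.2, -2.8]
opening: 0.316
along 73.2 lat 2.2 z 37.0 yaw -163.04 tool force [0.  0.6 2.8] mom [-0.23 -0.08  0.08]
```

```bash
python3 -m jog '[[[1,0,0],[0,0,0],1],[[2,0,0],[0,0,0],1],[[2,0,0],[0,0,0],1]]';python3 -c "
from h import *
rep()";python3 -m jog '[[[1,0,0],[0,0,0],1],[[2,0,0],[0,0,0],1],[[2,0,0],[0,0,0],1]]';python3 -c "
from h import *
rep()"
```

```text
time_s: 15.57
position: [0.4457, -0.0946, 0.037]
tcp_rot: [[0.291, -0.957, -0.001], [-0.957, -0.291, 0.001], [-0.001, 0.001, -1.0]]
force: [-1.2, 2.3, -2.5]
opening: 0.322
along 71.9 lat 2.1 z 37.0 yaw -163.06 tool force [-2.6  0.5  2.5] mom [-0.06 -0.48  0.05]
time_s: 15.82
position: [0.4456, -0.0946, 0.0369]
tcp_rot: [[0.291, -0.957, -0.002], [-0.957, -0.291, 0.004], [-0.004, 0.001, -1.0]]
force: [1.7, 9.4, -0.3]
opening: 0.321
along 71.9 lat 2.0 z 36.9 yaw -163.11 tool force [-8.5 -4.4  0.3] mom [ 0.52 -1.56 -0.  ]
```

```bash
python3 -m jog '[[[0,0,0],[0,0,0],1],[[0,0,0],[0,0,0],1],[[0,0,0],[0,0,0],1],[[0,0,0],[0,0,0],1],[[-3,0,0],[0,0,0],1],[[-8,0,0],[0,0,0],1],[[-16,0,0],[0,0,0],1],[[-24,0,0],[0,0,0],1],[[-32,0,0],[0,0,0],1],[[-40,0,0],[0,0,0],1],[[-48,0,0],[0,0,0],1],[[-56,0,0],[0,0,0],1]]';python3 -c "
from h import *
rep()";python3 -m jog '[[[-8,0,0],[0,0,0],1],[[-18,0,0],[0,0,0],1],[[-28,0,0],[0,0,0],1],[[-40,0,0],[0,0,0],1],[[-40,0,-20],[0,0,0],1],[[-40,0,-40],[0,0,0],1],[[-40,0,-60],[0,0,0],1],[[-40,0,-75],[0,0,0],1],[[-40,0,-80],[0,0,0],1],[[-40,0,-80],[0,0,0],1]]';python3 -c "
from h import *
rep();print(bot.read_state()['joint_positions'])"
```

```text
time_s: 16.82
position: [0.4302, -0.0426, 0.0371]
tcp_rot: [[0.292, -0.956, 0.0], [-0.956, -0.292, -0.0], [0.0, -0.0, -1.0]]
force: [0.4, 0.3, -3.3]
opening: 0.319
along 126.1 lat 2.4 z 37.1 yaw -163.00 tool force [-0.2 -0.5  3.3] mom [-0.12 -0.07 -0.02]
time_s: 17.65
position: [0.4193, -0.0049, 0.118]
tcp_rot: [[0.292, -0.956, 0.003], [-0.956, -0.292, -0.001], [0.002, -0.002, -1.0]]
force: [-0.3, -0.0, -3.2]
opening: 0.322
along 165.4 lat 3.0 z 118.0 yaw -162.99 tool force [-0.1  0.3  3.2] mom [-0.07 -0.12  0.04]
[-1.60207534e+01  2.20343265e+01  1.15115698e+02  1.32573710e-03
  4.26815050e+01  1.46972760e+02]
```

Collar was home (9 N) and the pull-out was free. Now I'll turn back by 180° (−180 about tool z).

```bash
python3 -m jog '[[[0,0,0],[0,0,-6],1],[[0,0,0],[0,0,-13],1],[[0,0,0],[0,0,-20],1],[[0,0,0],[0,0,-27],1],[[0,0,0],[0,0,-34],1],[[0,0,0],[0,0,-41],1],[[0,0,0],[0,0,-48],1],[[0,0,0],[0,0,-55],1],[[0,0,0],[0,0,-62],1],[[0,0,0],[0,0,-69],1],[[0,0,0],[0,0,-76],1],[[0,0,0],[0,0,-83],1]]';python3 -m jog '[[[0,0,0],[0,0,-7],1],[[0,0,0],[0,0,-14],1],[[0,0,0],[0,0,-21],1],[[0,0,0],[0,0,-28],1],[[0,0,0],[0,0,-35],1],[[0,0,0],[0,0,-42],1],[[0,0,0],[0,0,-49],1],[[0,0,0],[0,0,-56],1],[[0,0,0],[0,0,-63],1],[[0,0,0],[0,0,-70],1],[[0,0,0],[0,0,-77],1],[[0,0,0],[0,0,-84],1]]'; python3 -m jog '[[[0,0,0],[0,0,-7],1],[[0,0,0],[0,0,-13],1],[[0,0,0],[0,0,-13],1],[[0,0,0],[0,0,-13],1]]';python3 - <<'E'
from h import *
rep();B=np.array([.4647,-.164]);p=B+.120*np.array([-.292,.956])+.0023*np.array([.956,.292])
goto([*p,.037],17)
E
```

```text
time_s: 18.65
position: [0.4175, -0.0047, 0.1158]
tcp_rot: [[0.984, 0.179, -0.003], [0.179, -0.984, 0.001], [-0.003, -0.001, -1.0]]
force: [0.3, -0.3, -3.1]
opening: 0.319
time_s: 19.65
position: [0.4175, -0.0047, 0.1158]
tcp_rot: [[-0.075, 0.997, -0.003], [0.997, 0.075, 0.001], [0.001, -0.003, -1.0]]
force: [-0.8, -0.3, -3.7]
opening: 0.318
time_s: 19.98
position: [0.4178, -0.0049, 0.1161]
tcp_rot: [[-0.289, 0.957, -0.002], [0.957, 0.289, 0.001], [0.001, -0.002, -1.0]]
force: [-0.4, -0.2, -3.9]
opening: 0.318
along 165.8 lat 1.6 z 116.1 yaw 16.81 tool force [-0.1 -0.4  3.9] mom [ 0.09 -0.02  0.03]
shift [-46.    0.9  79.1] turn [-0.11 -0.07 -0.19]
```

```bash
python3 -m jog '[[[-10,1,20],[0,0,-0.2],1],[[-10,1,40],[0,0,-0.2],1],[[-10,1,60],[0,0,-0.2],1],[[-10,1,75],[0,0,-0.2],1],[[-10,1,79],[0,0,-0.2],1],[[-20,1,79],[0,0,-0.2],1],[[-30,1,79],[0,0,-0.2],1],[[-40,1,79],[0,0,-0.2],1],[[-48,1,79],[0,0,-0.2],1],[[-53,1,79],[0,0,-0.2],1],[[-55,1,79],[0,0,-0.2],1],[[-55,1,79],[0,0,-0.2],1]]';python3 - <<'E'
from h import *
rep()
t=shot("top");s=shot("scene")
cv2.imwrite("pics/c8.png",np.hstack([crop(t,295,175,57,80,7),crop(s,290,190,57,80,7)]))
E
```

```text
time_s: 20.98
position: [0.4362, -0.0585, 0.0385]
tcp_rot: [[-0.294, 0.956, 0.001], [0.956, 0.294, -0.0], [-0.001, 0.001, -1.0]]
force: [0.5, -0.3, -3.4]
opening: 0.316
along 109.2 lat 3.6 z 38.5 yaw 17.09 tool force [-0.4  0.4  3.4] mom [ 0.02 -0.06  0.02]
```

View pics/c8.png

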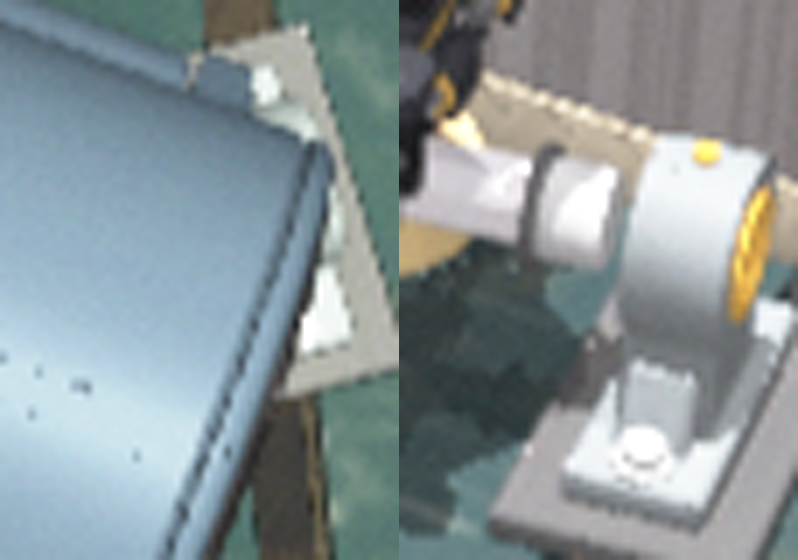

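The no-go end sits about 10 mm short of the mouth and in line with it. I'll trim lateral and height, then creep in.

```bash
python3 -m jog '[[[0,-1.3,1.5],[0,0,0],1],[[-3,-1.3,1.5],[0,0,0],1],[[-6,-1.3,1.5],[0,0,0],1],[[-7,-1.3,1.5],[0,0,0],1],[[-7,-1.3,1.5],[0,0,0],1]]';python3 -c "
from h import *
rep()"; python3 -m jog '[[[-1,0,0],[0,0,0],1],[[-2,0,0],[0,0,0],1],[[-2,0,0],[0,0,0],1]]';python3 -c "
from h import *
rep()"
```

```text
time_s: 21.5
position: [0.4369, -0.065, 0.0365]
tcp_rot: [[-0.295, 0.955, 0.001], [0.955, 0.295, -0.0], [-0.0, 0.0, -1.0]]
force: [0.1, -0.4, -3.4]
opening: 0.318
along 102.7 lat 2.4 z 36.5 yaw 17.16 tool force [-0.4 -0.1  3.4] mom [ 0.04 -0.06  0.04]
time_s: 21.75
position: [0.4373, -0.0667, 0.0366]
tcp_rot: [[-0.295, 0.955, 0.0], [0.955, 0.295, -0.0], [-0.0, 0.0, -1.0]]
force: [0.9, 0.1, -3.4]
opening: 0.318
along 101.0 lat 2.2 z 36.6 yaw 17.17 tool force [-0.1  0.9  3.4] mom [ 0.06 -0.08 -0.02]
```

```bash
python3 -m jog '[[[-1,0,0],[0,0,0],1],[[-2,0,0],[0,0,0],1],[[-2,0,0],[0,0,0],1]]';python3 -c "
from h import *
rep()"; python3 -m jog '[[[-1,0,0],[0,0,0],1],[[-1.5,0,0],[0,0,0],1],[[-1.5,0,0],[0,0,0],1]]';python3 -c "
from h import *
rep()"
```

```text
time_s: 22.0
position: [0.437, -0.0674, 0.0365]
tcp_rot: [[-0.295, 0.956, -0.001], [0.956, 0.295, 0.002], [0.002, -0.001, -1.0]]
force: [1.1, 5.7, -1.9]
opening: 0.32
along 100.4 lat 1.7 z 36.5 yaw 17.14 tool force [5.1 2.7 1.9] mom [-0.33  0.64 -0.1 ]
time_s: 22.25
position: [0.4367, -0.0675, 0.0364]
tcp_rot: [[-0.295, 0.956, -0.003], [0.956, 0.295, 0.004], [0.004, -0.002, -1.0]]
force: [1.7, 10.3, -3.3]
opening: 0.315
along 100.4 lat 1.5 z 36.4 yaw 17.15 tool force [9.3 4.7 3.3] mom [-0.74  1.38 -0.25]
```

```bash
python3 -m jog '[[[0,0,0],[0,0,0],1],[[0,0,0],[0,0,0],1],[[0,0,0],[0,0,0],1],[[0,0,0],[0,0,0],1],[[0,0,0],[0,0,0],1],[[0,0,0],[0,0,0],1],[[0,0,0],[0,0,0],1],[[0,0,0],[0,0,0],1]]';python3 -c "
from h import *
rep()"; python3 -m jog '[[[3,0,0],[0,0,0],1],[[10,0,0],[0,0,0],1],[[25,0,0],[0,0,0],1],[[45,0,0],[0,0,0],1],[[60,0,-10],[0,0,0],1],[[70,0,-30],[0,0,0],1],[[75,0,-50],[0,0,0],1],[[75,0,-70],[0,0,0],1],[[75,0,-80],[0,0,0],1],[[75,0,-80],[0,0,0],1],[[75,0,-80],[0,0,0],1]]';python3 -c "
from h import *
rep();goto([.4645,.1646,.118],14.3)"
```

```text
time_s: 22.92
position: [0.4368, -0.0675, 0.0364]
tcp_rot: [[-0.295, 0.955, -0.003], [0.955, 0.295, 0.003], [0.004, -0.002, -1.0]]
force: [1.4, 9.8, -2.4]
opening: 0.316
along 100.4 lat 1.5 z 36.4 yaw 17.16 tool force [9.  4.2 2.5] mom [-0.68  1.31 -0.12]
time_s: 23.83
position: [0.4161, 0.0017, 0.1169]
tcp_rot: [[-0.295, 0.955, 0.001], [0.955, 0.295, -0.001], [-0.001, 0.001, -1.0]]
force: [-0.7, 0.6, -4.2]
opening: 0.318
along 172.6 lat 2.0 z 116.9 yaw 17.18 tool force [ 0.8 -0.5  4.2] mom [ 0.   -0.09  0.02]
shift [141.3  94.3  -1.2] turn [0.07 0.05 2.88]
```

The no-go end was refused and held at about 10 N for over 0.6 s. Back to the stand.

```bash
python3 -m jog '[[[10,7,-1],[0,0,0.5],1],[[30,20,-1],[0,0,1],1],[[50,33,-1],[0,0,2],1],[[70,47,-1],[0,0,2.9],1],[[90,60,-1],[0,0,2.9],1],[[110,74,-1],[0,0,2.9],1],[[128,86,-1],[0,0,2.9],1],[[138,92,-1],[0,0,2.9],1],[[141,94.5,-1],[0,0,2.9],1],[[141,94.5,-1],[0,0,2.9],1],[[141,94.5,-1],[0,0,2.9],1]]';python3 - <<'E'
from h import *
goto([.4645,.1646,.0217],14.3)
t=shot("top");s=shot("scene")
cv2.imwrite("pics/c9.png",np.hstack([crop(t,165,150,95,95,4),crop(s,180,120,95,95,4)]))
E
```

```text
time_s: 24.75
position: [0.4637, 0.1635, 0.1169]
tcp_rot: [[-0.247, 0.969, -0.002], [0.969, 0.247, -0.001], [-0.0, -0.002, -1.0]]
force: [0.2, -0.6, -2.2]
opening: 0.317
shift [ 0.9  1.3 95.2] turn [-0.13  0.02 -0.02]
```

View pics/c9.png

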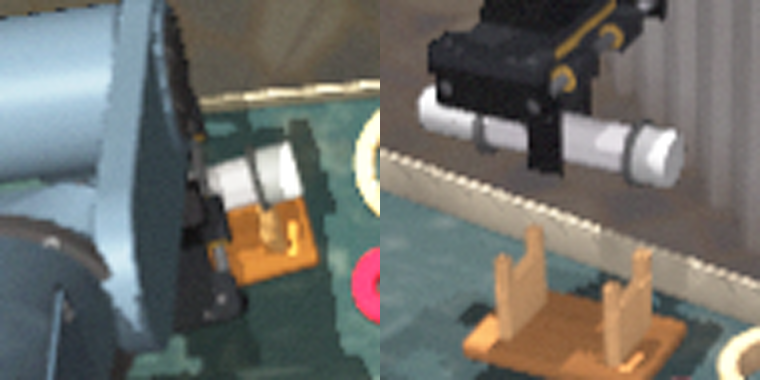

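```bash
python3 -m jog '[[[1,1,15],[0,0,0],1],[[1,1,35],[0,0,0],1],[[1,1,55],[0,0,0],1],[[1,1,68],[0,0,0],1],[[1,1,71],[0,0,0],1],[[1,1,71],[0,0,0],1],[[1,1,71],[0,0,0],1]]';python3 -c "
from h import *
rep();goto([.4645,.1646,.0217],14.3)"; python3 -m jog '[[[0,0,4],[0,0,0],1],[[0,0,8],[0,0,0],1],[[0,0,12],[0,0,0],1],[[0,0,15],[0,0,0],1],[[0,0,15],[0,0,0],1]]';python3 -c "
from h import *
rep();goto([.4645,.1646,.0217],14.3)"
```

```text
time_s: 25.43
position: [0.4658, 0.1651, 0.047]
tcp_rot: [[-0.246, 0.969, 0.001], [0.969, 0.246, -0.0], [-0.0, 0.001, -1.0]]
force: [-0.3, -0.3, -2.8]
opening: 0.317
along 314.2 lat 97.2 z 47.0 yaw 14.22 tool force [-0.2 -0.4  2.8] mom [ 0.04 -0.12  0.01]
shift [-0.1 -1.4 25.3] turn [ 0.03  0.01 -0.08]
time_s: 25.85
position: [0.465, 0.1655, 0.0311]
tcp_rot: [[-0.247, 0.969, -0.001], [0.969, 0.247, -0.0], [0.0, -0.001, -1.0]]
force: [-0.3, 0.4, -2.3]
opening: 0.32
along 315.0 lat 96.5 z 31.1 yaw 14.28 tool force [ 0.5 -0.2  2.3] mom [ 0.08 -0.09 -0.04]
shift [-0.8 -0.7  9.4] turn [-0.05 -0.01 -0.02]
```

In the notches without contact (axis at 0.078). Lowering the rest.

```bash
python3 -m jog '[[[0,-0.5,3],[0,0,0],1],[[0,-0.5,6],[0,0,0],1],[[0,-0.5,8.5],[0,0,0],1],[[0,-0.5,9.5],[0,0,0],1],[[0,-0.5,9.5],[0,0,0],1]]';python3 -c "
from h import *
rep()"
```

```text
time_s: 26.27
position: [0.4648, 0.1655, 0.0219]
tcp_rot: [[-0.247, 0.969, -0.0], [0.969, 0.247, -0.0], [0.0, -0.0, -1.0]]
force: [-0.4, -0.8, -3.8]
opening: 0.317
along 314.9 lat 96.3 z 21.9 yaw 14.28 tool force [-0.6 -0.6  3.8] mom [ 0.   -0.09  0.02]
```

```bash
python3 -m jog '[[[0,0,0.5],[0,0,0],1],[[0,0,1],[0,0,0],1],[[0,0,1],[0,0,0],1]]';python3 -c "
from h import *
rep()"
```

```text
time_s: 26.52
position: [0.465, 0.1655, 0.0217]
tcp_rot: [[-0.247, 0.969, 0.0], [0.969, 0.247, 0.0], [-0.0, 0.0, -1.0]]
force: [-1.1, -0.2, 3.8]
opening: 0.319
along 314.9 lat 96.5 z 21.7 yaw 14.28 tool force [ 0.1 -1.1 -3.8] mom [ 0.31 -0.06  0.05]
```

Resting on the notch floors (force reversed by 7 N). I'll open slightly, fully clear the flats, then rise.

```bash
python3 -m jog '[[[0,0,-0.5],[0,0,0],0.6],[[0,0,-0.5],[0,0,0],0.4],[[0,0,-0.5],[0,0,0],0.2],[[0,0,-0.5],[0,0,0],0],[[0,0,-0.5],[0,0,0],0],[[0,0,-0.5],[0,0,0],0],[[0,0,-0.5],[0,0,0],0],[[0,0,-0.5],[0,0,0],0],[[0,0,-0.5],[0,0,0],0],[[0,0,-0.5],[0,0,0],0],[[0,0,-0.5],[0,0,0],0],[[0,0,-0.5],[0,0,0],0]]'; python3 -m jog '[[[0,0,-10],[0,0,0],0],[[0,0,-25],[0,0,0],0],[[0,0,-45],[0,0,0],0],[[0,0,-65],[0,0,0],0],[[0,0,-85],[0,0,0],0],[[0,0,-105],[0,0,0],0],[[0,0,-125],[0,0,0],0],[[0,0,-140],[0,0,0],0],[[0,0,-150],[0,0,0],0],[[0,0,-150],[0,0,0],0],[[0,0,-150],[0,0,0],0]]'
python3 -m jog '[[[20,0,0],[0,0,0],0],[[45,0,0],[0,0,0],0],[[75,0,0],[0,0,0],0],[[105,0,0],[0,0,0],0],[[135,0,0],[0,0,0],0],[[165,0,0],[0,0,0],0],[[195,0,0],[0,0,0],0],[[220,0,0],[0,0,0],0],[[235,0,0],[0,0,0],0],[[240,0,0],[0,0,0],0],[[240,0,0],[0,0,0],0],[[240,0,0],[0,0,0],0]]'
python3 - <<'E'
from h import *
t=shot("top");s=shot("scene")
c,d,e0,e1=gauge_axis(t,(172,185,80,45),.069);print(c+d*((e0+e1)/2-.0115),np.degrees(np.arctan2(-d[0],d[1])),e1-e0)
cv2.imwrite("pics/c10.png",np.hstack([crop(t,165,150,140,110,3),crop(s,180,120,126,110,3)]))
E
```

```text
time_s: 27.52
position: [0.4649, 0.1655, 0.0215]
tcp_rot: [[-0.247, 0.969, 0.0], [0.969, 0.247, 0.0], [-0.0, 0.0, -1.0]]
force: [0.5, 0.8, -0.1]
opening: 0.993
time_s: 28.43
position: [0.4651, 0.1655, 0.1724]
tcp_rot: [[-0.247, 0.969, 0.002], [0.969, 0.247, 0.0], [-0.0, 0.002, -1.0]]
force: [0.0, 0.1, -0.6]
opening: 1.001
time_s: 29.43
position: [0.4052, 0.3971, 0.1707]
tcp_rot: [[-0.247, 0.969, -0.002], [0.969, 0.247, -0.002], [-0.001, -0.002, -1.0]]
force: [0.2, -0.5, 0.1]
opening: 1.002
[0.46298736 0.16440553] 13.838643 0.18026698177162698
```

View pics/c10.png

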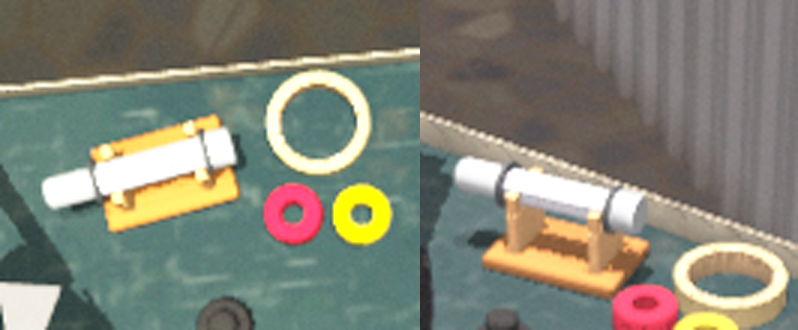

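The gauge is back in both notches, within about 2 mm of where it started, and the rolls look undisturbed. Handing in.

```bash
python3 -c "
from rig import bot
print(bot.hand_in())"
```

```text
the job is handed in; nothing more can be done
None
```

The job is done and handed in at about 29.5 s; the hand-in gave no verdict.

- **Go end:** It went into the bore's +y mouth until the collar was home. The wrist read about 9 N, with the TCP 71.9 mm from the bore centre (72 expected), and the end pulled out freely.
- **No-go end:** After a half turn it was pressed on the same mouth at about 10 N for over 0.6 s and did not go in. The TCP stopped at 100.4 mm (100 expected).
- **Stand:** The gauge is back in both notches, released, with the arm clear. The last picture puts its middle about 2 mm from where it started and its yaw within 0.4°. The tape and ribbon rolls look unmoved, by eye only.

**What went wrong or disagreed:**
- **Fingertip height:** The fingertips sat about 30 mm higher than the reported TCP, both in the pictures and when they touched. The first grasp therefore closed on top of the gauge, at about 8 N on the wrist. I backed off and regripped deeper.
- **First insertion:** The first attempt caught the mouth's rim at about 12 N. I moved the gauge 2 mm sideways and it went in.
- **Bore position:** By contact, the bore lies about 2 mm to the side of where the cameras put it.

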